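# Draw the telescope carriage into line with a tapered drift and clamp it

### The arm

A 6-joint arm with a two-finger parallel gripper is mounted at the origin on the work surface. World frame = base frame: x ahead of the robot, y to its left, z up, the work surface at z = 0. Lengths are in m, angles in degrees, forces in N, time in s.
With the tool pointing down it reaches from about 0.325 to 0.775 m from the base axis. Payload 5.5 kg.
Tool frame: the origin (TCP) lies midway between the tips of the shut fingers; the grasp point (between the pads) lies 19 mm behind it; z points along the fingers, y is the line along which they close (so a half turn about z gives the same grasp; the last joint's range is limited). The gripper opens to 88 mm and grips with 3 to 60 N. Pads are 20 mm wide; open, the fingers measure 115 mm over their backs; the gripper's body (75 mm by 178 mm) begins 61 mm behind the grasp point.
Start: joints at [-77.79, 5.22, 70.514, -0, 104.267, -3.249], TCP at [0.16, -0.578, 0.19] pointing down, gripper open.
Joint ranges: [-164.24, 164.24], [-49.07, 125.15], [9.68, 141.18], [-86.29, 266.29], [3.28, 154.24], [-151.56, 151.56]. Speed limits (degrees/s): [147.25, 147.25, 172.46, 180, 180, 180].

### API

Orientations are given as [roll, pitch, yaw] about the fixed x, y, z axes, in that order (R = Rz(yaw) Ry(pitch) Rx(roll)).
In Python, from bench import env gives the robot as it stands.
- The arm moves only by the tool move_arm, never from a script. Its argument "targets" is a list of rows, each a list of 3 entries, a list of its own where there are three numbers: the finger opening in cm, from 0 to 8.78, then the shift along the tool's x, y, z in cm, then the turn, a rotation vector about the tool's x, y, z in degrees. In form: [[claw, [dx, dy, dz], [ax, ay, az]], ...]. A call has 1 to 10 rows; each row is the pose to reach, as a shift and turn from the pose commanded when the call began, along the tool's axes at that moment; what a row does not reach only later rows make up. A row lasts 1/8 s, in which the tool goes at most 62.5 mm and 10.7 degrees, less where a joint would pass 70% of its speed; a pose out of reach is approached as far as the arm can. A call with a gripper value outside its range is refused whole. The fingers move at their own pace and stop on an object; "newtons" is the grip in N (left out, the last holds). Time passes only in rows, so rows that repeat a pose let the fingers close. It gives the time, the measured TCP pose, the force, the opening and the grip force at its end, in the units of the state.
- env.get_obs(): the state, without advancing time (a new reading comes with each control period).
- env.read_camera(name): name is "side" or "top" or "wrist"; returns the picture (384x512x3 uint8, red, green, blue); there is no depth.
- env.camera_params(name): a dict with "camera_matrix" (3x3 intrinsics, pixels), "T" (4x4, takes a point from camera to world coordinates); the wrist camera has in their place "T_tool_cam" (4x4, takes a point from camera to tool coordinates, whose origin is the TCP and whose axes are the flange's). Camera axes: x right, y down, z forward; pixel columns grow to the right and rows downward; lengths in m; the calibration is good to about 2 mm. A picture is of the moment at which its call begins: read the wrist's pose just before it. camera_params takes no time and is no camera call.
- env.hand_in(): hands the job in; it is judged then, once.
Trained networks look in the newest picture that a camera, given by its name, has taken for a name from the list of things; names that differ only in an ending like _2 or _b are one class to them, and where a whole thing is asked for, a point or a joint stands for the part that bears it (a point fixed in the world has none). Each returns a list of dicts, best first, with "confidence" (0 to 1); they miss things now and then, are a little off and sometimes report something else, mostly with a low value. They report only what shows in the picture. A call takes as long as a camera call. They do not tell look-alikes from the thing itself.
- env.masks_of(camera, query): "mask" (384x512 bool, what is visible of it).
- env.landmark_of(camera, query): "centre" ([x, y, z] in m, in world coordinates, good to about 4 mm: a listed point, or the origin of a listed thing).
The state is a dict: "t": time; "q": joint angles; "joint_velocities": joint speeds; "tau": joint torques, N m; "eef_pos": TCP position; "orientation": TCP orientation; "ft_force": force on the tool from outside, world axes, zero at the start; "torque": the same for the moment, N m; "grip_width": finger opening in m; "grip_force": force on a finger pad.
Only numpy, scipy, OpenCV 4.12 (cv2) and the standard library are available. Lean on these libraries where they do the work, as an engineer would, in place of code of your own. Each camera call takes 0.05 s, during which the arm holds its last target. There are 200 camera calls.

### The job

Take the red-headed tapered drift out of the pin block and push it down through the carriage hole and the bed hole beneath it, collar fully home on the carriage, so that the drift itself draws the carriage into line: do not touch the carriage or its telescope with the gripper. Leave the drift in, then swing the yellow-knobbed clamp lever all the way across to its stop by the brass post. Leave the black-headed gauge pin and the dark eyepiece where they are.

Things in the scene. Friction and masses are not known exactly. Their poses are not given: they have to be found in the camera images.
- drift_grip (a point): centre of the drift's square red head, 26 x 26 mm and 50 mm high, sides along this point's x and y, z up the pin. The drift is one loose upright pin 139 mm long, 0.2 to 0.33 kg. It starts in either socket of the pin block, its collar resting on the block, and is drawn straight up
- drift_collar (a point): on the drift's axis at the underside of its steel collar (36 mm across, 6 mm thick, right under the head), 31 mm below the head's centre; home when it rests on the carriage's top face
- drift_tip (a point): centre of the drift's flat 7 mm tip, 114 mm below the head's centre. The steel shank from collar to tip is 83 mm: 28 mm parallel, 24 mm in diameter, then a 55 mm taper down to the tip
- drift: the drift itself (see drift_grip); origin at its tip, z up the pin
- gauge_grip (a point): centre of the head of the plain gauge pin: sizes as the drift, but a black head and a straight 24 mm shank; it stands in the other socket, 90 mm away. Must stay there
- pin_block: wooden block 190 (its x) x 70 (its y) x 95 mm high, fixed; origin at the centre of its underside; two sockets, about 28 mm wide, on its x axis 45 mm either side of the centre. The pins' heads are turned up to 0.15 rad from the block's axes
- carriage: aluminium plate 12 mm thick; origin at the centre of its 26 mm through hole, on its top face, 95 mm above the table, z up. Slides along its y only (about 3 N friction, no spring); starts 5 to 9 mm off line towards +y. Reaches 42 mm either way in x, 50 mm to -y, 150 mm to +y; at y = 112 mm a black telescope lies along x, 172 mm long, top 52 mm above the plate
- bed_hole (a point): centre of the 26 mm through hole in the grey fixed bed plate (12 mm thick), on its top face, 81 mm above the table, 14 mm below the carriage's top face; same axes as the carriage. Free space under it. The bed reaches 55 mm either way in x, 210 mm to -y, 180 mm to +y. The carriage is in line when its hole is right over this one
- clamp (a joint): clamp lever angle q, rad: 0 to 0.3 at the start, 1.3 at its stop; grows clockwise seen from above, stays where left (2 N at the knob). Pivot upright, at x = -20, y = -150 mm from the bed hole in the bed's axes; 70 mm from pivot to knob. It points from the pivot along the bed's -x turned by (0.65 - q) about z, counter-clockwise positive: leans to -y when open, to +y at the stop
- clamp_knob (a point): middle of the lever's upright yellow knob, 20 mm across, 42 mm high (arm top 110 mm, knob top 152 mm above the table); this point is 131 mm above the table
- eyepiece_mid (a point): dark upright eyepiece, 40 mm across, 70 mm high, on the robot's side of the bench; its middle. Stays put
Not all that is in view belongs to the job. What is shaped like the drift but blue or pink is not meant.

How it is judged (in metres and radians):
On the way, in this order (a step that is already met when the one before it is completed fails the run):
1. the drift's tip is in the carriage hole, at least 5 mm deep, while the carriage is still more than 3 mm out of line (z of drift_tip in the frame of carriage below -0.005 m and horizontal distance between drift_tip and carriage below 0.013 m and horizontal distance between carriage and bed_hole above 0.003 m).
2. the drift is home through both holes and the carriage is in line (z of drift_collar in the frame of carriage between -0.004 and 0.004 m and horizontal distance between drift_collar and carriage below 0.005 m and angle between drift_collar's own z axis and vertical below 0.08 rad and horizontal distance between carriage and bed_hole below 0.003 m), for 0.2 s.
3. the clamp lever is swung across to its stop (value of joint clamp above 1.12 rad), for 0.1 s.
At the end, for the whole second after the job is handed in: the drift is left standing in both holes, upright (within 0.08 rad), its collar within 4 mm of the carriage's top face; the carriage hole is within 3 mm of being right over the bed hole; the clamp lever is at its stop (above 1.12 rad); everything is at rest and let go (all of step 2 and value of joint clamp above 1.12 rad and linear speed of drift below 0.02 m/s); the robot touches nothing.
It fails at once if the gripper or arm pushes the carriage or its telescope (over 2 N) (contact force between any of the fingers, the arm and carriage above 2 N).
It fails at once if the gauge pin or the eyepiece is moved by more than 25 mm (distance of any of gauge_grip, eyepiece_mid from where it was at the start of the episode above 0.025 m).
It also fails if it takes over 61 s, if anything falls off the work surface, if the arm or the gripper's body presses on something with over 40 N, if the wrist force passes 120 N, or if a joint passes its speed limit or range.

## Working session

There is one attempt and no reset: what is moved stays moved. The work goes in short steps, Python scripts to look and compute and a tool call to move; the robot and the scene stay as the last step left them, time stands still between calls to the robot, and variables do not carry over. Pictures are saved under pics/ and viewed, at most 10 in all, crops included, and the job is handed in when it is done.

Besides the shell and the picture viewer there is one more tool, called after "Call:" by a JSON object that holds its "api" and its "payload", one argument or row to a line. move_arm: Moves the arm, as the interface text tells. Its arguments: {"type":"object","properties":{"targets":{"type":"array","items":{"type":"array"}},"newtons":{"type":"number"}},"required":["targets"]}

```bash
mkdir -p pics; ls; cat > h.py <<'E'
from bench import env
import numpy as np, cv2
def pix(cam,p):
    c=env.camera_params(cam);T=np.linalg.inv(c["T"]);q=c["camera_matrix"]@(T[:3,:3]@p+T[:3,3]);return q[:2]/q[2]
def at_z(cam,uv,z):
    c=env.camera_params(cam);T=c["T"];d=T[:3,:3]@np.linalg.solve(c["camera_matrix"],[uv[0],uv[1],1.]);o=T[:3,3];return o+d*(z-o[2])/d[2]
E
python3 - <<'E'
from h import *
np.set_printoptions(precision=4,suppress=True)
a=env.read_camera("top");b=env.read_camera("side")
cv2.imwrite("pics/a.png",cv2.cvtColor(cv2.resize(a,(800,600)),cv2.COLOR_RGB2BGR))
cv2.imwrite("pics/b.png",cv2.cvtColor(cv2.resize(b,(800,600)),cv2.COLOR_RGB2BGR))
for c in("top","side"):
  print(c,env.camera_params(c)["T"][:3])
  for n in("drift_grip","drift_collar","gauge_grip","pin_block","carriage","bed_hole","clamp_knob","eyepiece_mid"):
    for r in env.landmark_of(c,n)[:4]: print(n,r["centre"],round(r["confidence"],2),pix(c,r["centre"]))
print(env.get_obs())
E
```

```text
pics
top [[-0.0066 -0.9982  0.0598  0.4656]
 [-0.9995  0.0084  0.0308  0.026 ]
 [-0.0313 -0.0595 -0.9977  1.2633]]
drift_grip [0.665, 0.2206, 0.1148] 0.69 [195.5316 146.4957]
drift_grip [0.6982, 0.3734, 0.1145] 0.63 [135.9887 134.3269]
drift_grip [0.5817, 0.3281, 0.1283] 0.59 [151.843  179.0728]
drift_collar [0.6989, 0.3765, 0.0819] 0.76 [138.5213 136.5205]
drift_collar [0.6633, 0.2261, 0.0825] 0.71 [195.5168 149.2745]
drift_collar [0.5777, 0.3248, 0.0929] 0.51 [156.7142 181.966 ]
gauge_grip [0.4908, 0.3121, 0.1236] 0.59 [158.4193 215.3855]
pin_block [0.5343, 0.3172, 0.0019] 0.79 [167.6295 200.5886]
carriage [0.5848, -0.0315, 0.0975] 0.6 [295.122  177.6971]
bed_hole [0.5805, -0.0386, 0.082] 0.96 [297.6084 179.944 ]
clamp_knob [0.5011, -0.2291, 0.1277] 0.79 [376.6667 209.5672]
clamp_knob [0.5805, 0.3255, 0.1258] 0.3 [153.1302 179.6379]
eyepiece_mid [0.5786, 0.3244, 0.0944] 0.71 [156.7235 181.5625]
eyepiece_mid [0.4177, 0.1495, 0.0349] 0.51 [226.8769 242.973 ]
side [[-0.9917 -0.0563  0.1159  0.4397]
 [-0.1284  0.5077 -0.8519  0.93  ]
 [-0.0109 -0.8597 -0.5107  0.6526]]
drift_grip [0.66
[... 562 characters left out ...]
] 0.64 [245.9202 181.7817]
bed_hole [0.5803, 0.3241, 0.1256] 0.5 [221.4068 255.3412]
clamp_knob [0.5061, -0.2254, 0.1303] 0.65 [278.5214 139.3847]
eyepiece_mid [0.412, 0.1501, 0.037] 0.67 [306.1372 241.712 ]
{'t': 0.9, 'q': array([-77.7894,   5.2181,  70.5152,  -0.0008, 104.2648,  -3.249 ]), 'joint_velocities': array([ 0.0628, -0.0098, -0.1693,  0.0416,  0.058 , -0.0157]), 'tau': array([ -0.002 , -44.6198, -40.6513,   0.0695,   0.0194,  -0.    ]), 'eef_pos': array([ 0.1599, -0.5783,  0.1899]), 'orientation': array([179.9982,   0.0009,  15.4594]), 'ft_force': array([-0.0446,  0.4062, -0.0081]), 'torque': array([ 0.0267, -0.0099,  0.0035]), 'grip_force': 0.0, 'grip_width': 0.08832921305184782}
```

View pics/a.png

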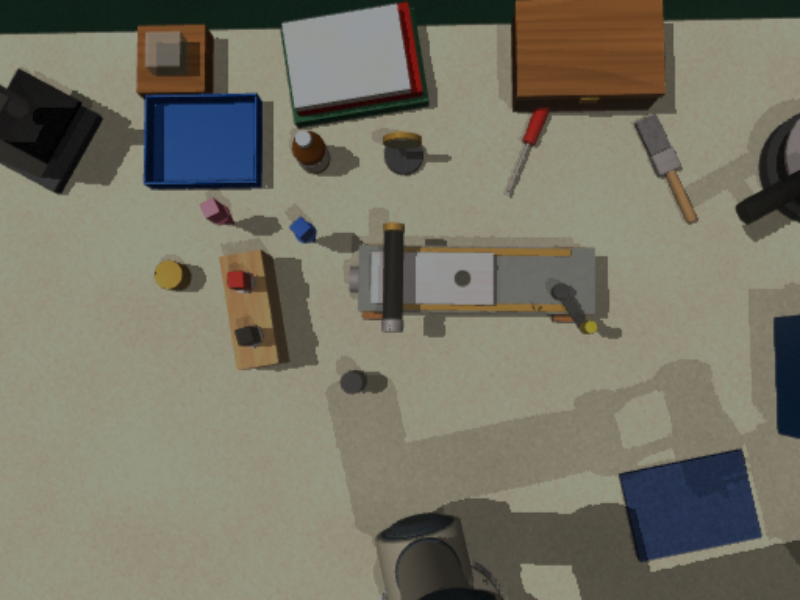

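View pics/b.png

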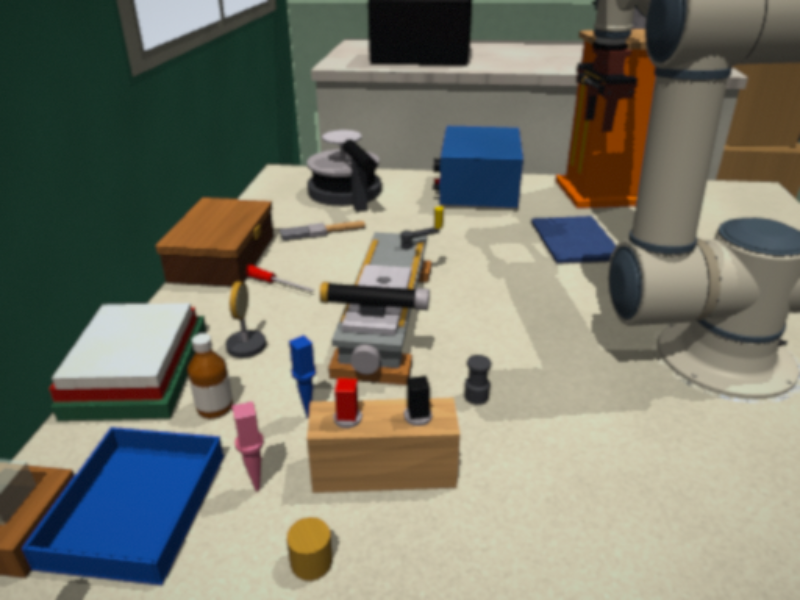

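In the top view (800x600) the candidates are red (238,280) in the block, blue (303,230) and pink (215,210), both standing free. Only the red one in the block's socket fits the description. The black gauge pin is at (248,335), the carriage hole at (462,278), the knob at (590,327) and the eyepiece at (352,381).

```bash
cat >> h.py <<'E'
from scipy.spatial.transform import Rotation as R
np.set_printoptions(precision=4,suppress=True)
def shift(p,yaw=None):
    """world TCP target -> shift cm in tool axes, turn deg"""
    o=env.get_obs();M=R.from_euler("xyz",o["orientation"],degrees=True)
    out=M.inv().apply(np.array(p)-o["eef_pos"])*100
    tv=None if yaw is None else (M.inv()*R.from_euler("xyz",[180,0,yaw],degrees=True)).as_rotvec(degrees=True)
    return out.round(2),None if tv is None else tv.round(2)
def wT():
    o=env.get_obs();T=np.eye(4);T[:3,:3]=R.from_euler("xyz",o["orientation"],degrees=True).as_matrix();T[:3,3]=o["eef_pos"]
    c=env.camera_params("wrist");return T@c["T_tool_cam"],c["camera_matrix"]
def wat(uv,z,TK):
    T,K=TK;d=T[:3,:3]@np.linalg.solve(K,[uv[0],uv[1],1.]);return T[:3,3]+d*(z-T[2,3])/d[2]
E
python3 - <<'E'
from h import *
print(env.camera_params("wrist"))
a=cv2.cvtColor(env.read_camera("top"),cv2.COLOR_RGB2BGR)
b=cv2.cvtColor(env.read_camera("side"),cv2.COLOR_RGB2BGR)
A=cv2.resize(a[120:260,90:240],(400,373));B=cv2.resize(b[210:330,140:290],(400,320))
o=np.zeros((373,800,3),np.uint8);o[:,:400]=A;o[:320,400:]=B;cv2.imwrite("pics/c.png",o)
print(shift([.50,-.06,.33],2))
E
```

```text
{'camera_matrix': array([[292.6453,   0.    , 258.208 ],
       [  0.    , 292.6453, 185.93  ],
       [  0.    ,   0.    ,   1.    ]]), 'T_tool_cam': array([[ 0.0008, -0.965 , -0.2622,  0.0707],
       [ 1.    ,  0.0008,  0.    ,  0.001 ],
       [ 0.0002, -0.2622,  0.965 , -0.1956],
       [ 0.    ,  0.    ,  0.    ,  1.    ]])}
(array([ 46.59, -40.89, -14.01]), array([ 0.  , -0.  , 13.46]))
```

View pics/c.png

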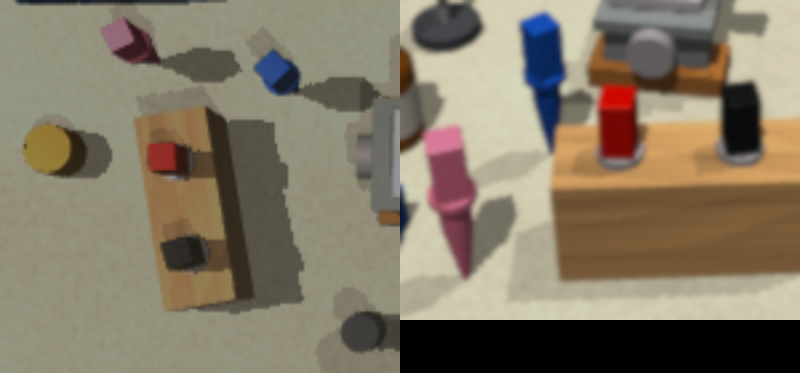

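The crop confirms it: the square red head sits in the block's far socket at crop (168,158), with the black one in the near socket. I'll go over the bed for a wrist view first.

```bash
python3 - <<'E'
from h import *
print(shift([.61,-.09,.33],2))
E
```

```text
(array([ 56.39, -35.07, -14.01]), array([ 0.  , -0.  , 13.46]))
```

Call:
{"api": "move_arm", "payload": {
  "targets": [
    [8.5,[4,-2.5,-5],[0,0,2]],
    [8.5,[8.5,-5,-8],[0,0,4]],
    [8.5,[13.5,-8.5,-10],[0,0,6]],
    [8.5,[19,-12,-12],[0,0,8]],
    [8.5,[24,-15,-14],[0,0,10]],
    [8.5,[29,-18,-14],[0,0,11.5]],
    [8.5,[34,-21,-14],[0,0,13.5]],
    [8.5,[39,-24.5,-14],[0,0,13.5]],
    [8.5,[44,-27.5,-14],[0,0,13.5]],
    [8.5,[49,-31,-14],[0,0,13.5]]
  ]
}}

```text
t: 2.25
eef_pos: [0.5506, -0.1474, 0.3299]
orientation: [180.0, -0.0, 1.9]
ft_force: [0.5, -1.0, 0.0]
grip_width: 0.0849
grip_force: 0.0
```

Call:
{"api": "move_arm", "payload": {
  "targets": [
    [8.5,[5,-4.2,0],[0,0,0]],
    [8.5,[7,-6,0],[0,0,0]],
    [8.5,[7,-6,0],[0,0,0]],
    [8.5,[7,-6,0],[0,0,0]]
  ]
}}

```text
t: 2.75
eef_pos: [0.6171, -0.0871, 0.3301]
orientation: [180.0, 0.0, 1.9]
ft_force: [-0.5, -0.5, 0.1]
grip_width: 0.0851
grip_force: 0.0
```

```bash
python3 - <<'E'
from h import *
TK=wT();print(env.get_obs()["t"],env.get_obs()["eef_pos"],env.get_obs()["orientation"])
a=env.read_camera("wrist");cv2.imwrite("pics/d0.png",cv2.cvtColor(a,cv2.COLOR_RGB2BGR))
cv2.imwrite("pics/d.png",cv2.cvtColor(cv2.resize(a,(800,600)),cv2.COLOR_RGB2BGR))
for n in("carriage","bed_hole","clamp_knob","clamp"):
    for r in env.landmark_of("wrist",n)[:3]: print(n,r["centre"],round(r["confidence"],2))
E
```

```text
2.75 [ 0.6171 -0.0871  0.3301] [179.9805   0.0066   1.9312]
carriage [0.5839, -0.0334, 0.0975] 0.75
bed_hole [0.5849, -0.0397, 0.0811] 0.97Traceback (most recent call last):
  File "<stdin>", line 6, in <module>
ValueError: it knows: bed_hole, carriage, clamp_knob, drift, drift_collar, drift_grip, drift_tip, eyepiece_mid, gauge_grip, pin_block
```

View pics/d.png

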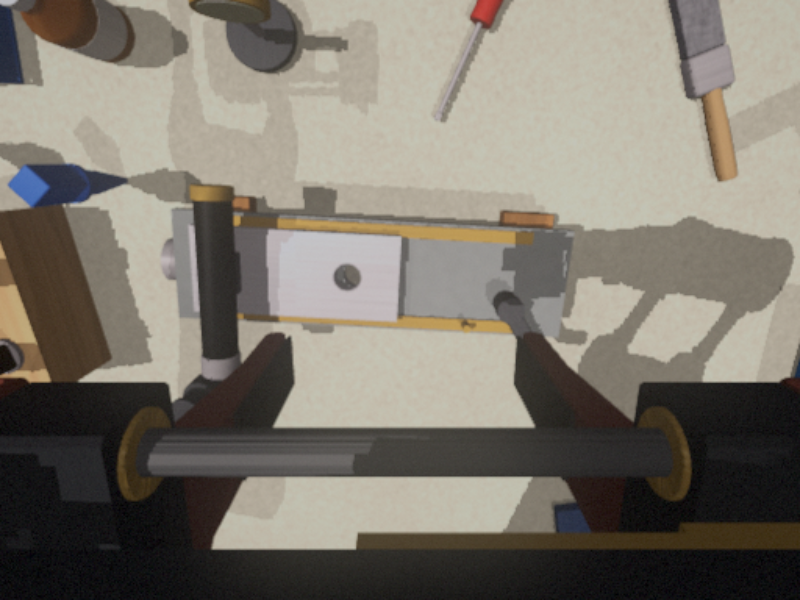

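The wrist view shows the carriage hole at (347,277), the telescope along column 215 and the clamp pivot at (505,300). I'll measure the holes and the bed's yaw next.

```bash
python3 - <<'E'
from h import *
a=cv2.imread("pics/d0.png");TK=wT()
c=a[155:200,195:260];cv2.imwrite("pics/e.png",cv2.resize(c,None,fx=12,fy=12,interpolation=cv2.INTER_CUBIC))
g=cv2.cvtColor(a,cv2.COLOR_BGR2GRAY)
m=(g[160:195,205:240]<140).astype(np.uint8)
n,l,s,ce=cv2.connectedComponentsWithStats(m);print(s,ce+[205,160])
h=255-0*g
m2=(g>185).astype(np.uint8)[140:215,170:262]
n,l,s,ce=cv2.connectedComponentsWithStats(m2);print(s)
k=1+np.argmax(s[1:,4]);pts=np.argwhere(l==k)[:,::-1].astype(np.float32)+[170,140]
W=np.array([wat(p,.095,TK)[:2]*1000 for p in pts],np.float32);print(cv2.minAreaRect(W),cv2.boxPoints(cv2.minAreaRect(W)))
k=np.argwhere(m)[:,::-1]+[205,160];print("hole",wat(k.mean(0),.095,TK))
E
```

```text
[[  0   0  35  35 999]
 [  9   9  17  17 226]] [[222.0571 176.997 ]
 [221.7478 177.0133]]
[[   0    0   92   75 2903]
 [   8    9   78   56 3681]
 [   5   67   87    8  316]]
((583.0845947265625, -25.94178009033203), (115.70452117919922, 83.02046203613281), 88.63690948486328) [[540.2099 -82.7902]
 [623.2068 -84.7651]
 [625.9593  30.9067]
 [542.9623  32.8816]]
hole [ 0.583  -0.0348  0.095 ]
```

View pics/e.png

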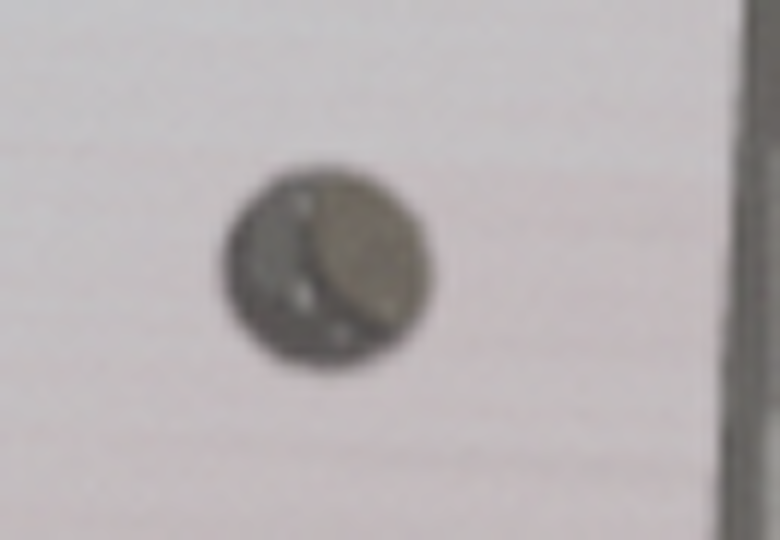

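```bash
python3 - <<'E'
from h import *
from scipy.optimize import least_squares
TK=wT()
P=np.array([(308,205),(310,240),(325,272),(348,297),(370,312),(392,320)])/12+[195,155]-.5+.5/12
W=np.array([wat(p,.081,TK)[:2] for p in P])
f=least_squares(lambda c:np.hypot(*(W-c).T)-.013,[.583,-.042]);print("bed",f.x,f.fun)
g=cv2.cvtColor(cv2.imread("pics/d0.png"),cv2.COLOR_BGR2GRAY)
C=wat([221.75,177.01],.095,TK);print("car",C)
for n in("clamp_knob",):
    for r in env.landmark_of("wrist",n)[:3]: print(n,r["centre"],round(r["confidence"],2))
# head yaw from top image
print("pin", shift([.64,.27,.30],8))
E
```

```text
bed [ 0.5862 -0.0437] [ 0.0002  0.     -0.0002 -0.0002  0.      0.0002]
car [ 0.5831 -0.0348  0.095 ]
pin (array([  3.47, -35.66,   3.06]), array([ 0.02, -0.06, -6.13]))
```

Call:
{"api": "move_arm", "payload": {
  "targets": [
    [8.5,[0,-6,1],[0,0,-2]],
    [8.5,[0,-12,2],[0,0,-4]],
    [8.5,[0,-18,3],[0,0,-6]],
    [8.5,[0,-24,4],[0,0,-8]],
    [8.5,[0,-30,5],[0,0,-8]],
    [8.5,[0.5,-36,5],[0,0,-8]],
    [8.5,[1,-39.7,5],[0,0,-8]],
    [8.5,[1,-39.7,5],[0,0,-8]],
    [8.5,[1,-39.7,5],[0,0,-8]]
  ]
}}

```text
t: 4.12
eef_pos: [0.6141, 0.3094, 0.2802]
orientation: [180.0, -0.0, 9.9]
ft_force: [-0.3, -0.8, 0.5]
grip_width: 0.0852
grip_force: 0.0
```

```bash
python3 - <<'E'
from h import *
TK=wT();o=env.get_obs();print(o["t"],o["eef_pos"],o["orientation"])
a=env.read_camera("wrist");cv2.imwrite("pics/f0.png",cv2.cvtColor(a,cv2.COLOR_RGB2BGR))
for n in("drift_grip","drift_collar","gauge_grip"):
    for r in env.landmark_of("wrist",n)[:3]: print(n,r["centre"],round(r["confidence"],2))
h=cv2.cvtColor(a,cv2.COLOR_RGB2HSV)
m=((h[...,1]>170)&((h[...,0]<8)|(h[...,0]>172))&(h[...,2]>60)).astype(np.uint8)
n,l,s,ce=cv2.connectedComponentsWithStats(m);print(s[1:][s[1:,4]>50],ce[1:][s[1:,4]>50])
cv2.imwrite("pics/f.png",cv2.cvtColor(cv2.resize(a[40:300,100:400],(800,693))[:600],cv2.COLOR_RGB2BGR))
E
```

```text
4.125 [0.6141 0.3094 0.2802] [179.9735  -0.0127   9.9028]
drift_grip [0.5399, 0.2003, 0.0195] 0.84
drift_grip [0.5761, 0.3238, 0.1279] 0.82
drift_grip [0.5864, 0.4137, 0.0185] 0.55
drift_collar [0.5801, 0.3284, 0.0929] 0.82
drift_collar [0.5623, 0.2226, 0.0157] 0.71
drift_collar [0.6103, 0.4118, 0.0164] 0.69
gauge_grip [0.4885, 0.3134, 0.1278] 0.58
[[228 186  23  23 427]] [[238.9883 197.0117]]
```

View pics/f.png

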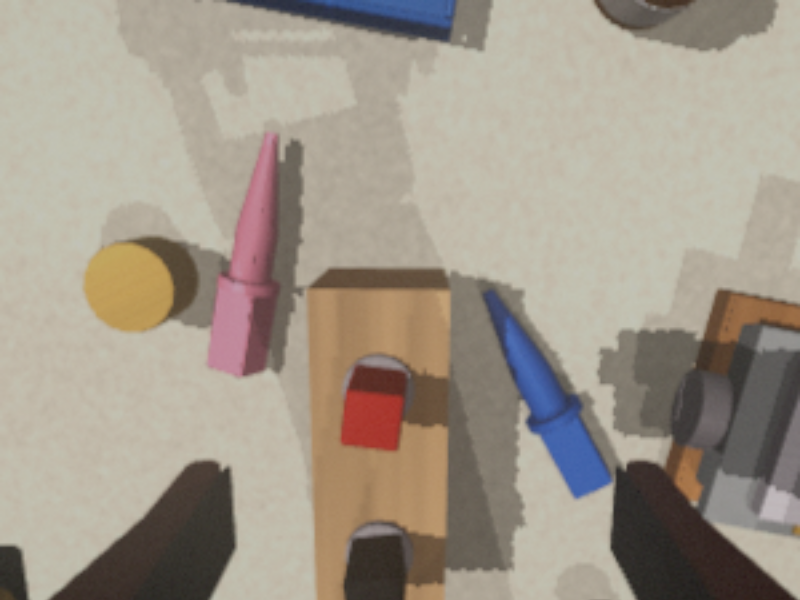

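```bash
python3 - <<'E'
from h import *
TK=wT();a=cv2.cvtColor(cv2.imread("pics/f0.png"),cv2.COLOR_BGR2HSV)
for v in(100,130,160):
  m=((a[...,1]>150)&((a[...,0]<8)|(a[...,0]>172))&(a[...,2]>v))
  p=np.argwhere(m)[:,::-1];p=p[(abs(p-[239,195])<25).all(1)]
  W=np.array([wat(q,.151,TK)[:2]*1000 for q in p],np.float32);r=cv2.minAreaRect(W);print(v,len(p),r)
E
```

```text
100 454 ((580.8729248046875, 324.546142578125), (27.026174545288086, 25.0624942779541), 1.7035934925079346)
130 439 ((579.8157958984375, 324.5859069824219), (24.99529457092285, 25.0245304107666), 2.4882612228393555)
160 390 ((579.2998657226562, 325.0298767089844), (23.60910987854004, 23.591245651245117), 2.481837511062622)
```

Call:
{"api": "move_arm", "payload": {
  "targets": [
    [8.5,[-1.5,-1.1,4],[0,0,4]],
    [8.5,[-3.1,-2.2,8],[0,0,7.4]],
    [8.5,[-3.1,-2.2,10],[0,0,7.4]],
    [8.5,[-3.1,-2.2,13],[0,0,7.4]],
    [8.5,[-3.1,-2.2,15.5],[0,0,7.4]],
    [8.5,[-3.1,-2.2,16.8],[0,0,7.4]],
    [8.5,[-3.1,-2.2,16.8],[0,0,7.4]]
  ]
}}

```text
t: 5.2
eef_pos: [0.5793, 0.3261, 0.1112]
orientation: [180.0, 0.1, 2.5]
ft_force: [-0.2, 1.0, -0.8]
grip_width: 0.0852
grip_force: 0.0
```

Call:
{"api": "move_arm", "payload": {
  "targets": [
    [2,[0,0,0],[0,0,0]],
    [2,[0,0,0],[0,0,0]],
    [2,[0,0,0],[0,0,0]],
    [2,[0,0,0],[0,0,0]],
    [2,[0,0,0],[0,0,0]],
    [2,[0,0,0],[0,0,0]]
  ],
  "newtons": 35
}}

```text
t: 5.95
eef_pos: [0.5796, 0.3269, 0.1119]
orientation: [-180.0, 0.0, 2.6]
ft_force: [0.4, 0.3, -0.2]
grip_width: 0.0287
grip_force: 0.0
```

Call:
{"api": "move_arm", "payload": {
  "targets": [
    [2,[0,0,0],[0,0,0]],
    [2,[0,0,0],[0,0,0]],
    [2,[0,0,0],[0,0,0]],
    [2,[0,0,0],[0,0,0]]
  ]
}}

```text
t: 6.45
eef_pos: [0.5796, 0.3267, 0.1119]
orientation: [180.0, 0.0, 2.6]
ft_force: [-0.3, -0.7, -0.8]
grip_width: 0.0255
grip_force: 35.0
```

Call:
{"api": "move_arm", "payload": {
  "targets": [
    [2,[0,0,-0.5],[0,0,0]],
    [2,[0,0,-2],[0,0,0]],
    [2,[0,0,-5],[0,0,0]],
    [2,[0,0,-9],[0,0,0]],
    [2,[0,0,-13.5],[0,0,0]],
    [2,[0,0,-17.8],[0,0,0]],
    [2,[0,0,-17.8],[0,0,0]]
  ]
}}

```text
t: 7.32
eef_pos: [0.5804, 0.3274, 0.2959]
orientation: [-179.8, -0.5, 2.6]
ft_force: [0.4, -0.1, -2.2]
grip_width: 0.0258
grip_force: 35.0
```

```bash
python3 - <<'E'
from h import *
o=env.get_obs();print(o)
print(shift([.583,-.038,.29],2.6))
E
```

```text
{'t': 7.325, 'q': array([ 26.5   ,  18.8744,  44.0237,   0.0095, 116.5472, 113.9338]), 'joint_velocities': array([-0.0845,  1.2529,  6.5506,  0.0002, -2.5555,  0.1036]), 'tau': array([ -0.1263, -53.3982, -40.5336,  -0.0266,   0.33  ,   0.0006]), 'eef_pos': array([0.5804, 0.3274, 0.2959]), 'orientation': array([-179.7672,   -0.5036,    2.5694]), 'ft_force': array([ 0.4017, -0.0591, -2.235 ]), 'torque': array([-0.0128,  0.0006,  0.0327]), 'grip_force': 34.98146653175354, 'grip_width': 0.02584562612546222}
(array([-1.39, 36.52,  0.43]), array([-0.23, -0.5 , -0.03]))
```

Call:
{"api": "move_arm", "payload": {
  "targets": [
    [2,[-0.2,3,0],[0,0,0]],
    [2,[-0.4,8,0],[0,0,0]],
    [2,[-0.6,14,0],[0,0,0]],
    [2,[-0.8,20,0],[0,0,0]],
    [2,[-1,26,0],[0,0,0]],
    [2,[-1.2,31,0],[0,0,0]],
    [2,[-1.3,35,0],[0,0,0]],
    [2,[-1.3,36.5,2],[0,0,0]],
    [2,[-1.3,36.5,5],[0,0,0]],
    [2,[-1.3,36.5,7.5],[0,0,0]]
  ]
}}

```text
t: 8.57
eef_pos: [0.5819, -0.0387, 0.2112]
orientation: [-180.0, 0.2, 2.5]
ft_force: [-0.0, 0.3, -2.5]
grip_width: 0.0252
grip_force: 35.0
```

Call:
{"api": "move_arm", "payload": {
  "targets": [
    [2,[0,0,0],[0,0,0]],
    [2,[0,0,0],[0,0,0]],
    [2,[0,0,0],[0,0,0]]
  ]
}}

```text
t: 8.95
eef_pos: [0.5833, -0.0383, 0.2164]
orientation: [180.0, -0.1, 2.6]
ft_force: [0.0, -0.4, -2.6]
grip_width: 0.0253
grip_force: 35.0
```

```bash
python3 - <<'E'
from h import *
o=env.get_obs();print(o["t"],o["eef_pos"],o["orientation"])
a=env.read_camera("top");b=env.read_camera("side")
for c in("top","side"):
  for n in("drift_grip","drift_collar","drift_tip","carriage","bed_hole"):
    for r in env.landmark_of(c,n)[:3]:
      if abs(r["centre"][1])<.1: print(c,n,r["centre"],round(r["confidence"],2),pix(c,r["centre"]))
A=cv2.resize(a[130:230,240:340],(400,400),interpolation=2);B=cv2.resize(b[110:210,200:300],(400,400),interpolation=2)
cv2.imwrite("pics/g.png",cv2.cvtColor(np.hstack([A,B]),cv2.COLOR_RGB2BGR))
E
```

```text
8.95 [ 0.5833 -0.0383  0.2164] [179.9779  -0.1282   2.5688]
top carriage [0.5832, -0.0323, 0.0952] 0.57 [295.3997 178.4104]
top bed_hole [0.5844, -0.0387, 0.0838] 0.68 [297.6671 178.3681]
side drift_grip [0.5853, -0.0387, 0.2279] 0.68 [243.9615 133.2146]
side drift_tip [0.5851, -0.038, 0.1157] 0.88 [244.7512 171.3114]
side carriage [0.5872, -0.0348, 0.093] 0.58 [243.9773 179.0592]
side bed_hole [0.5802, -0.0402, 0.0842] 0.77 [246.808  180.9856]
```

View pics/g.png

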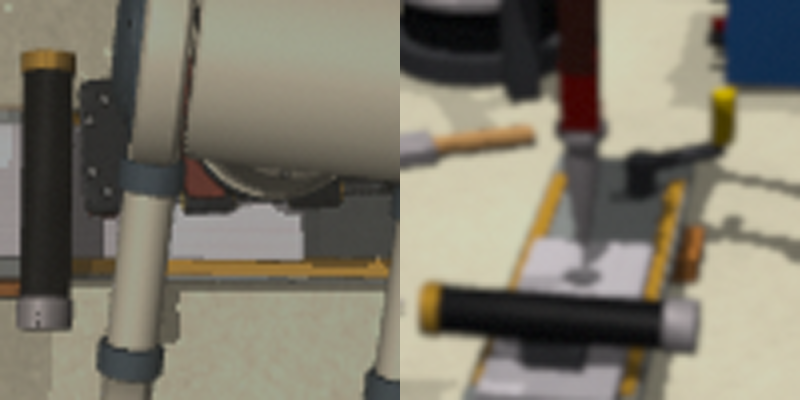

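The side crop (right) shows the drift upright, with its tip at (585,265) just above the carriage hole at (582,275). Lowering.

Call:
{"api": "move_arm", "payload": {
  "targets": [
    [2,[0,0,1],[0,0,0]],
    [2,[0,0,2],[0,0,0]],
    [2,[0,0,2.6],[0,0,0]],
    [2,[0,0,2.9],[0,0,0]],
    [2,[0,0,2.9],[0,0,0]],
    [2,[0,0,2.9],[0,0,0]]
  ]
}}

```text
t: 10.3
eef_pos: [0.583, -0.0384, 0.1864]
orientation: [180.0, -0.0, 2.6]
ft_force: [1.3, -0.1, -2.2]
grip_width: 0.0256
grip_force: 35.0
```

Call:
{"api": "move_arm", "payload": {
  "targets": [
    [2,[0,0.15,0.2],[0,0,0]],
    [2,[0,0.3,0.4],[0,0,0]],
    [2,[0,0.3,1],[0,0,0]],
    [2,[0,0.3,1.6],[0,0,0]],
    [2,[0,0.3,2.2],[0,0,0]],
    [2,[0,0.3,2.5],[0,0,0]],
    [2,[0,0.3,2.5],[0,0,0]]
  ]
}}

```text
t: 11.18
eef_pos: [0.5827, -0.0413, 0.1601]
orientation: [-180.0, 0.1, 2.6]
ft_force: [0.2, 2.7, -4.1]
grip_width: 0.0253
grip_force: 35.0
```

Call:
{"api": "move_arm", "payload": {
  "targets": [
    [2,[0,0,0.4],[0,0,0]],
    [2,[0,0,0.8],[0,0,0]],
    [2,[0,0,1.0],[0,0,0]],
    [2,[0,0,1.0],[0,0,0]]
  ]
}}

```text
t: 11.68
eef_pos: [0.5829, -0.0414, 0.1505]
orientation: [-180.0, 0.0, 2.6]
ft_force: [0.5, 2.5, -2.3]
grip_width: 0.0256
grip_force: 35.0
```

Call:
{"api": "move_arm", "payload": {
  "targets": [
    [2,[0,0,0.4],[0,0,0]],
    [2,[0,0,0.8],[0,0,0]],
    [2,[0,0,1.2],[0,0,0]],
    [2,[0,0,1.2],[0,0,0]]
  ]
}}

```text
t: 12.18
eef_pos: [0.5827, -0.0414, 0.138]
orientation: [-180.0, 0.1, 2.6]
ft_force: [1.3, 2.5, -3.5]
grip_width: 0.0256
grip_force: 35.0
```

Call:
{"api": "move_arm", "payload": {
  "targets": [
    [2,[0,0,0.2],[0,0,0]],
    [2,[0,0,0.4],[0,0,0]],
    [2,[0,0,0.6],[0,0,0]],
    [2,[0,0,0.6],[0,0,0]]
  ]
}}

```text
t: 12.68
eef_pos: [0.5829, -0.0414, 0.1326]
orientation: [180.0, 0.0, 2.6]
ft_force: [-0.1, 2.8, -2.0]
grip_width: 0.0254
grip_force: 35.0
```

Call:
{"api": "move_arm", "payload": {
  "targets": [
    [2,[0,0,0.2],[0,0,0]],
    [2,[0,0,0.3],[0,0,0]],
    [2,[0,0,0.4],[0,0,0]],
    [2,[0,0,0.4],[0,0,0]]
  ]
}}

```text
t: 13.18
eef_pos: [0.583, -0.0414, 0.1288]
orientation: [180.0, 0.0, 2.6]
ft_force: [0.0, 2.7, -0.1]
grip_width: 0.0256
grip_force: 35.0
```

Call:
{"api": "move_arm", "payload": {
  "targets": [
    [2,[0,0,0.15],[0,0,0]],
    [2,[0,0,0.3],[0,0,0]],
    [2,[0,0,0.4],[0,0,0]],
    [2,[0,0,0.4],[0,0,0]]
  ]
}}

```text
t: 13.68
eef_pos: [0.5829, -0.0414, 0.1246]
orientation: [-180.0, 0.0, 2.6]
ft_force: [-0.4, 2.9, -2.0]
grip_width: 0.0254
grip_force: 35.0
```

Call:
{"api": "move_arm", "payload": {
  "targets": [
    [2,[0,0,0.2],[0,0,0]],
    [2,[0,0,0.4],[0,0,0]],
    [2,[0,0,0.6],[0,0,0]],
    [2,[0,0,0.8],[0,0,0]],
    [2,[0,0,0.8],[0,0,0]]
  ]
}}

```text
t: 14.3
eef_pos: [0.5829, -0.0414, 0.1165]
orientation: [180.0, 0.0, 2.6]
ft_force: [0.7, 2.7, -3.0]
grip_width: 0.0257
grip_force: 35.0
```

Call:
{"api": "move_arm", "payload": {
  "targets": [
    [2,[0,0,0.15],[0,0,0]],
    [2,[0,0,0.3],[0,0,0]],
    [2,[0,0,0.45],[0,0,0]],
    [2,[0,0,0.5],[0,0,0]],
    [2,[0,0,0.5],[0,0,0]]
  ]
}}

```text
t: 14.92
eef_pos: [0.583, -0.0414, 0.1119]
orientation: [180.0, 0.0, 2.6]
ft_force: [-0.5, 1.7, -1.3]
grip_width: 0.0253
grip_force: 35.0
```

Call:
{"api": "move_arm", "payload": {
  "targets": [
    [2,[0,0,0.05],[0,0,0]],
    [2,[0,0,0.1],[0,0,0]],
    [2,[0,0,0.1],[0,0,0]]
  ]
}}

```text
t: 15.3
eef_pos: [0.5832, -0.0415, 0.1118]
orientation: [180.0, -0.1, 2.6]
ft_force: [-1.0, 2.8, 3.8]
grip_width: 0.0253
grip_force: 35.0
```

Home: it stopped at 0.1118 with reaction force. Releasing and rising.

Call:
{"api": "move_arm", "payload": {
  "targets": [
    [5.5,[0,0,0],[0,0,0]],
    [5.5,[0,0,0],[0,0,0]],
    [5.5,[0,0,0],[0,0,0]],
    [5.5,[0,0,0],[0,0,0]],
    [5.5,[0,0,0],[0,0,0]],
    [5.5,[0,0,-1.5],[0,0,0]],
    [5.5,[0,0,-5],[0,0,0]],
    [5.5,[0,0,-9],[0,0,0]],
    [0,[0,0,-12],[0,0,0]],
    [0,[0,0,-12],[0,0,0]]
  ]
}}

```text
t: 16.55
eef_pos: [0.5842, -0.0415, 0.2352]
orientation: [179.9, -0.4, 2.6]
ft_force: [0.7, 0.6, 0.2]
grip_width: 0.0382
grip_force: 0.0
```

```bash
python3 - <<'E'
from h import *
o=env.get_obs();print(o["t"],o["eef_pos"],o["orientation"],o["grip_width"])
b=env.read_camera("side");w=env.read_camera("wrist");env.read_camera("top")
for c in("top","side","wrist"):
  for n in("drift_grip","drift_collar","carriage","clamp_knob"):
    for r in env.landmark_of(c,n)[:3]:
      if abs(r["centre"][1]+.1)<.2 and r["confidence"]>.4: print(c,n,r["centre"],round(r["confidence"],2))
B=cv2.resize(b[100:220,190:310],(400,400),interpolation=2);W=cv2.resize(w,(400,300))
o=np.zeros((400,800,3),np.uint8);o[:,:400]=B;o[:300,400:]=W
cv2.imwrite("pics/i.png",cv2.cvtColor(o,cv2.COLOR_RGB2BGR))
E
```

```text
16.55 [ 0.5842 -0.0415  0.2352] [179.9294  -0.3951   2.5616] 0.03817285250150899
top drift_grip [0.5839, -0.04, 0.1275] 0.52
top carriage [0.584, -0.0397, 0.0922] 0.76
top clamp_knob [0.4986, -0.2267, 0.1272] 0.81
top clamp_knob [0.5847, -0.0411, 0.0931] 0.56
side drift_grip [0.5839, -0.0418, 0.1225] 0.61
side drift_collar [0.5814, -0.0431, 0.0924] 0.82
side carriage [0.5837, -0.0421, 0.0935] 0.94
side clamp_knob [0.5042, -0.2258, 0.1313] 0.77
wrist drift_grip [0.581, -0.0435, 0.1243] 0.88
wrist drift_collar [0.5848, -0.0417, 0.0916] 0.71
wrist carriage [0.5856, -0.0399, 0.096] 0.66
wrist clamp_knob [0.501, -0.2289, 0.1307] 0.61
```

View pics/i.png

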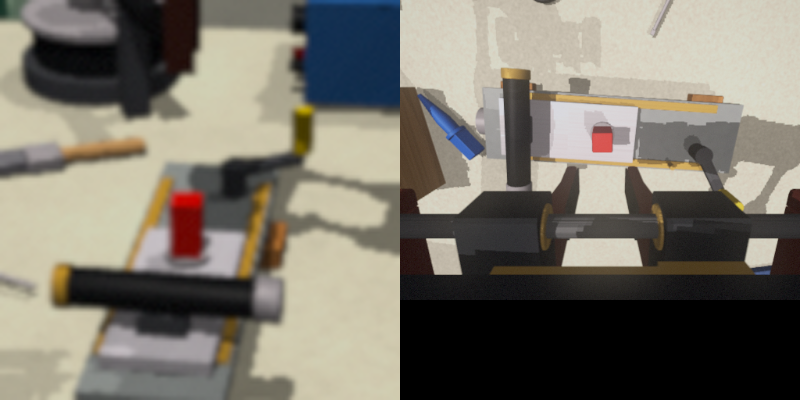

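The drift stands home and upright (side crop (188,225)), and the knob at (303,130) has not moved. Next I go round to the knob's -y side with shut fingers.

Call:
{"api": "move_arm", "payload": {
  "targets": [
    [0,[-2,5,0],[0,0,0]],
    [0,[-4,10.5,0],[0,0,0]],
    [0,[-6.5,16,0],[0,0,0]],
    [0,[-8.8,21.5,0],[0,0,0]],
    [0,[-9.8,24.4,0],[0,0,0]],
    [0,[-9.8,24.4,3],[0,0,0]],
    [0,[-9.8,24.4,7],[0,0,0]],
    [0,[-9.8,24.4,10],[0,0,0]],
    [0,[-9.8,24.4,11],[0,0,0]],
    [0,[-9.8,24.4,11],[0,0,0]]
  ]
}}

```text
t: 18.55
eef_pos: [0.4959, -0.2894, 0.121]
orientation: [-180.0, 0.0, 2.6]
ft_force: [0.8, 0.8, 0.8]
grip_width: -0.0001
grip_force: 0.0
```

```bash
python3 - <<'E'
from h import *
o=env.get_obs();print(o["t"],o["eef_pos"],o["orientation"],o["grip_width"],o["ft_force"])
print(shift([.496,-.25,.12]),shift([.497,-.17,.12]))
E
```

```text
18.55 [ 0.4959 -0.2894  0.121 ] [-179.9878    0.0191    2.5638] -9.945048451596354e-05 [0.7689 0.843  0.7944]
(array([ 0.18, -3.94,  0.1 ]), None) (array([  0.64, -11.92,   0.1 ]), None)
```

Call:
{"api": "move_arm", "payload": {
  "targets": [
    [0,[0.1,-2,0],[0,0,0]],
    [0,[0.2,-3.5,0],[0,0,0]],
    [0,[0.2,-4.5,0],[0,0,0]],
    [0,[0.3,-5.5,0],[0,0,0]],
    [0,[0.3,-6.5,0],[0,0,0]],
    [0,[0.4,-7.5,0],[0,0,0]],
    [0,[0.5,-8.5,0],[0,0,0]],
    [0,[0.5,-9.5,0],[0,0,0]],
    [0,[0.6,-10.5,0],[0,0,0]],
    [0,[0.6,-10.5,0],[0,0,0]]
  ]
}}

```text
t: 19.8
eef_pos: [0.4974, -0.1836, 0.121]
orientation: [180.0, -0.0, 2.6]
ft_force: [-0.6, 0.9, -0.9]
grip_width: 0.0002
grip_force: 0.0
```

```bash
python3 - <<'E'
from h import *
o=env.get_obs();print(o["t"],o["eef_pos"],o["ft_force"]);env.read_camera("side")
for r in env.landmark_of("side","clamp_knob")[:2]: print(r)
E
```

```text
19.8 [ 0.4974 -0.1836  0.121 ] [-0.5701  0.9033 -0.9166]
{'centre': [0.5841, -0.0427, 0.0937], 'confidence': 0.61}
{'centre': [0.5035, -0.2261, 0.1308], 'confidence': 0.5}
```

```bash
python3 - <<'E'
from h import *
b=env.read_camera("side");w=env.read_camera("wrist")
B=cv2.resize(b[80:200,210:330],(400,400),interpolation=2);W=cv2.resize(w,(400,300))
o=np.zeros((400,800,3),np.uint8);o[:,:400]=B;o[:300,400:]=W
cv2.imwrite("pics/j.png",cv2.cvtColor(o,cv2.COLOR_RGB2BGR))
E
```

```text
(no output)
```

View pics/j.png

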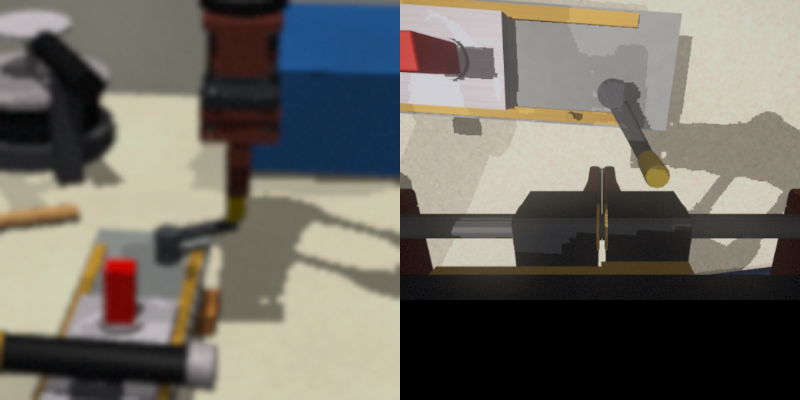

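```bash
python3 - <<'E'
from h import *
f=lambda p:((pix("side",np.array(p))-[210,80])*400/120).round()
for p in([.4974,-.1836,.121],[.4974,-.1836,.14],[.5,-.226,.152],[.5,-.226,.11],[.5,-.29,.13],[.5,-.1473,.131]):print(p,f(p))
b=env.read_camera("side");h=cv2.cvtColor(b,cv2.COLOR_RGB2HSV)
m=(h[...,0]>22)&(h[...,0]<35)&(h[...,1]>150);p=np.argwhere(m)[:,::-1];p=p[(abs(p-[280,140])<15).all(1)];print(len(p),p.min(0),p.max(0),(p.mean(0)-[210,80])*10/3)
w=env.read_camera("wrist");TK=wT();print(env.get_obs()["q"],TK[0])
print([r for r in env.landmark_of("wrist","clamp_knob")],[r for r in env.landmark_of("top","clamp_knob")])
E
```

```text
[0.4974, -0.1836, 0.121] [235. 227.]
[0.4974, -0.1836, 0.14] [235. 208.]
[0.5, -0.226, 0.152] [236. 176.]
[0.5, -0.226, 0.11] [234. 218.]
[0.5, -0.29, 0.13] [239. 171.]
[0.5, -0.1473, 0.131] [229. 234.]
26 [279 139] [282 146] [234.4872 208.4615]
[-24.0393  -5.688   88.3755  -0.0034  97.3151  63.4263] [[ 0.045  -0.964  -0.262   0.5682]
 [-0.999  -0.0434 -0.0119 -0.1826]
 [ 0.0001  0.2623 -0.965   0.3165]
 [ 0.      0.      0.      1.    ]]
[{'centre': [0.5011, -0.2248, 0.1297], 'confidence': 0.93}] [{'centre': [0.4986, -0.2267, 0.1272], 'confidence': 0.81}, {'centre': [0.5847, -0.0411, 0.0931], 'confidence': 0.56}]
```

The fingers passed over the knob: the side view has the knob in front of or below the fingertips at crop (235,208), so it is unmoved and the tips ride higher than assumed. I'll go back and push about 23 mm lower, outside the bed's edge.

Call:
{"api": "move_arm", "payload": {
  "targets": [
    [0,[0,0,-3],[0,0,0]],
    [0,[0,0,-6],[0,0,0]],
    [0,[-0.3,4,-6],[0,0,0]],
    [0,[-0.6,9,-6],[0,0,0]],
    [0,[-0.6,10.5,-5],[0,0,0]],
    [0,[-0.6,10.5,-1],[0,0,0]],
    [0,[-0.6,10.5,1.5],[0,0,0]],
    [0,[-0.6,10.5,2.3],[0,0,0]],
    [0,[-0.6,10.5,2.3],[0,0,0]]
  ]
}}

```text
t: 21.32
eef_pos: [0.496, -0.289, 0.0978]
orientation: [-180.0, 0.0, 2.6]
ft_force: [-0.5, -0.6, -1.3]
grip_width: 0.0001
grip_force: 0.0
```

Call:
{"api": "move_arm", "payload": {
  "targets": [
    [0,[0.1,-2,0],[0,0,0]],
    [0,[0.2,-3.5,0],[0,0,0]],
    [0,[0.2,-4.5,0],[0,0,0]],
    [0,[0.2,-5.5,0],[0,0,0]],
    [0,[0.3,-6,0],[0,0,0]],
    [0,[0.3,-6,0],[0,0,0]]
  ]
}}

```text
t: 22.08
eef_pos: [0.4967, -0.2288, 0.0983]
orientation: [-180.0, -0.1, 2.6]
ft_force: [-0.3, -0.5, 0.3]
grip_width: 0.0004
grip_force: 0.1
```

```bash
python3 - <<'E'
from h import *
o=env.get_obs();print(o["t"],o["eef_pos"],o["ft_force"]);env.read_camera("side");env.read_camera("wrist");env.read_camera("top")
for c in("side","top","wrist"):
  for r in env.landmark_of(c,"clamp_knob")[:2]: print(c,r)
E
```

```text
22.075 [ 0.4967 -0.2288  0.0983] [-0.2578 -0.5272  0.2784]
side {'centre': [0.495, -0.2089, 0.1305], 'confidence': 0.57}
top {'centre': [0.4909, -0.209, 0.1299], 'confidence': 0.76}
wrist {'centre': [0.491, -0.2111, 0.1331], 'confidence': 0.84}
```

The knob moves now. Continuing the push.

Call:
{"api": "move_arm", "payload": {
  "targets": [
    [0,[0,-1,0],[0,0,0]],
    [0,[0,-2,0],[0,0,0]],
    [0,[0,-3,0],[0,0,0]],
    [0,[0.1,-4,0],[0,0,0]],
    [0,[0.3,-5,0],[0,0,0]],
    [0,[0.4,-5.6,0],[0,0,0]],
    [0,[0.4,-5.6,0],[0,0,0]]
  ]
}}

```text
t: 23.25
eef_pos: [0.4979, -0.1723, 0.0981]
orientation: [-179.9, 0.0, 2.6]
ft_force: [-0.2, -0.1, -0.2]
grip_width: 0.0006
grip_force: 0.0
```

```bash
python3 - <<'E'
from h import *
o=env.get_obs();print(o["t"],o["eef_pos"],o["ft_force"]);env.read_camera("side");env.read_camera("wrist");env.read_camera("top")
for c in("side","top","wrist"):
  for r in env.landmark_of(c,"clamp_knob")[:2]: print(c,r, .65+.024+np.arctan2(r["centre"][1]+.191,.5594-r["centre"][0]))
E
```

```text
23.25 [ 0.4979 -0.1723  0.0981] [-0.1917 -0.0843 -0.1661]
side {'centre': [0.5044, -0.1514, 0.1301], 'confidence': 0.66} 1.2980230529767565
wrist {'centre': [0.5002, -0.1526, 0.1306], 'confidence': 0.7} 1.2494246505352846
```

Almost at the stop (q ≈ 1.2–1.3). I'll press a little more until force shows.

Call:
{"api": "move_arm", "payload": {
  "targets": [
    [0,[0.1,-0.3,0],[0,0,0]],
    [0,[0.1,-0.6,0],[0,0,0]],
    [0,[0.1,-0.6,0],[0,0,0]]
  ]
}}

```text
t: 23.92
eef_pos: [0.499, -0.1676, 0.098]
orientation: [179.9, -0.1, 2.5]
ft_force: [3.0, -4.0, -1.2]
grip_width: 0.0001
grip_force: 1.9
```

The stop is felt. Backing off and rising.

Call:
{"api": "move_arm", "payload": {
  "targets": [
    [0,[0,1.5,0],[0,0,0]],
    [0,[0,4,0],[0,0,0]],
    [0,[0,5,-3],[0,0,0]],
    [0,[0,6,-8],[0,0,0]],
    [0,[0,8,-13],[0,0,0]],
    [0,[0,12,-14],[0,0,0]],
    [0,[0,14,-14],[0,0,0]],
    [0,[0,14,-14],[0,0,0]]
  ]
}}

```text
t: 24.92
eef_pos: [0.5041, -0.3079, 0.2357]
orientation: [-179.8, 0.2, 2.4]
ft_force: [0.8, 0.4, -0.4]
grip_width: 0.0004
grip_force: 0.0
```

```bash
python3 - <<'E'
from h import *
o=env.get_obs();print(o["t"],o["eef_pos"],o["ft_force"]);b=env.read_camera("side");env.read_camera("wrist");a=env.read_camera("top")
for c in("side","top","wrist"):
  for n in("clamp_knob","drift_collar","carriage","gauge_grip","eyepiece_mid"):
    for r in env.landmark_of(c,n)[:2]: print(c,n,np.array(r["centre"]), .65+.024+np.arctan2(r["centre"][1]+.191,.5594-r["centre"][0]) if n=="clamp_knob" else "")
B=cv2.resize(b[100:240,180:320],(400,400),interpolation=2);W=cv2.resize(a[130:250,230:400],(400,282))
o=np.zeros((400,800,3),np.uint8);o[:,:400]=B;o[:282,400:]=W
cv2.imwrite("pics/k.png",cv2.cvtColor(o,cv2.COLOR_RGB2BGR))
E
```

```text
24.925 [ 0.5041 -0.3079  0.2357] [ 0.7743  0.402  -0.4425]
side clamp_knob [ 0.5072 -0.1461  0.1318] 1.3843590996308412
side drift_collar [0.6114 0.4113 0.0179] 
side drift_collar [ 0.5827 -0.0399  0.0965] 
side carriage [ 0.5846 -0.042   0.093 ] 
side gauge_grip [0.4891 0.3106 0.1241] 
side eyepiece_mid [0.4104 0.1481 0.0382] 
top clamp_knob [ 0.5039 -0.1486  0.1275] 1.3263783097327244
top drift_collar [0.6129 0.4121 0.0158] 
top drift_collar [0.5624 0.2248 0.016 ] 
top carriage [ 0.5825 -0.041   0.0954] 
top gauge_grip [0.4904 0.3105 0.1255] 
top eyepiece_mid [0.4163 0.151  0.0362] 
wrist clamp_knob [ 0.5053 -0.1494  0.1305] 1.329516943137925
wrist drift_collar [ 0.5837 -0.0428  0.0921] 
wrist carriage [ 0.5865 -0.0444  0.0961] 
wrist gauge_grip [ 0.5855 -0.0417  0.0944]
```

View pics/k.png

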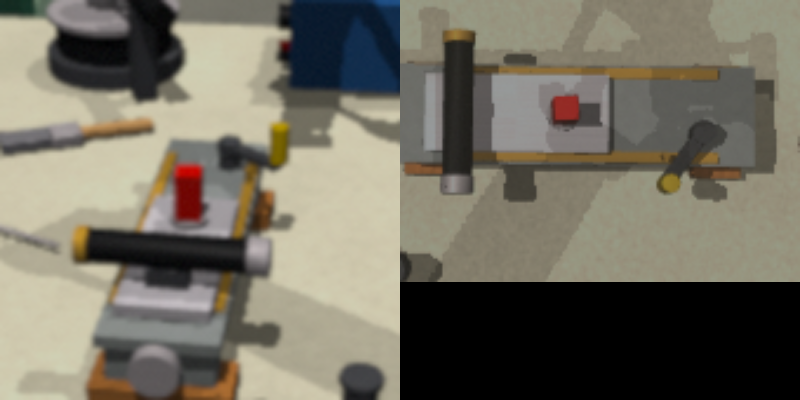

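The drift stands home (side crop (188,195)), the lever is across at its stop (top crop (668,183)) and the robot is clear of everything.

```bash
python3 -c "
from bench import env
print(env.hand_in())"
```

```text
the job is handed in; nothing more can be done
None
```

I handed the job in at about 25 s with the drift home through both holes, the carriage drawn into line and the clamp lever at its stop; the hand-in returned no verdict. My first pass at the knob missed over its top without moving it, and a second, lower push brought it to the stop.

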